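# Unlatch the chuck key and present it level to the drill chuck

### The job

Swing the red clamp lever on the key holder well open, away from the chuck key, then draw the key out of its sloping bore and turn it level. Finish still holding it raised in the gripper, lying level, with its toothed tip pointing straight at the side of the drill chuck at the height of the chuck's key holes and a few centimetres short of it. Do not bump the chuck, leave the lever open, and do not disturb the bit case, step blocks or brass standoff.

Things in the scene. Friction and masses are not known exactly. Their poses are not given: they have to be found in the camera images.
- holder: Fixed green cast column socket (flange 124 mm dia, socket 80 mm dia, 120 mm high) with a grey block and steel strap on its front holding the sloping bore, which faces the robot roughly. Origin: centre of the flange's underside, on the table; x from front to back, y left (for x ahead), z up. Bore lies in the xz plane, rising to the front (-x) at 45 degrees.
- key: Loose steel chuck key, 107 mm long, 0.11-0.22 kg. Origin: tip; z up the stem, which starts leaning 45 deg to the holder's front, y level, along the holder's y. Stem 16 mm dia, teeth z 9-25 mm; collar 30 mm dia z 52-60, seats on the bore's mouth; yellow square grip 16 x 16 (flats face x, y) z 70-98; T bar 9 mm dia, 70 long, along y at z 102. Mass centre about z 64.
- lever (a joint): Red clamp lever's angle about its vertical hinge, rad: 0 to 0.2 at the start (its bar lies across the stem just above the collar and blocks the key), grows as it opens, counter-clockwise seen from above, to 1.7 at the stop. Well open: past 1.0. Stays where left; about 1 N at the knob moves it.
- lever_hinge (a point): Point on the vertical hinge axis of the red lever, in the middle of its bar's thickness (6 mm), 143 mm above the table; in the holder's frame at (-63, 34, 143) mm.
- lever_knob (a point): Centre of the top of the lever's upright round red knob: 12 mm dia, standing 28 mm above the bar, top 174 mm above the table. At lever angle 0 it lies 25 mm to -x and 88 mm to -y of the hinge in the holder's frame (circle of 91.5 mm radius); opening carries it over the holder towards the back.
- chuck: Drill chuck nose up on an arbor in a blue 80 x 80 x 30 mm base, fixed, 200 mm high in all. Lower body 46 mm dia up to 147 mm height, sleeve 54 mm dia from 147 to 172 mm, then a nose cone. Small dark key holes in the lower body; any side of the chuck will do. Origin: centre of the underside, on the table, z up.
- chuck_keyhole (a point): Point on the chuck's vertical axis at the height of the key holes, 140 mm above the table; the chuck's surface is 23 mm from it.
- bit_case: Green plastic bit case 60 x 110 x 32 mm, loose, lying on the table. Origin: centre of the underside.
- step_block_a: Steel step block, four steps, 48 x 28 x 48 mm, loose. Origin: centre of the underside.
- step_block_b: Second steel step block, same size, loose. Origin: centre of the underside.
- standoff: Brass hex standoff standing upright, 22 mm across flats, 45 mm high, loose. Origin: centre of the underside.
- holder_bore (a point): Middle of the bore's lower end, at (-52, 0, 85) mm in the holder's frame; the seated key's tip starts here. The bore is 19 mm square, 52 mm long, open at both ends; its upper mouth is at (-89, 0, 122) mm. To come out, the key must travel 52 mm or more along its own +z.
Not all that is in view belongs to the job. What is shaped like the key but pink is not meant. Several things have the shape of the holder; the one meant has the colours described above.

How it is judged:
By the outcome, as a careful person would: the job done as asked, in the order asked, and still so for the second after the job is handed in, while the arm keeps its last pose, push and grip.
It also fails if it takes over 53 s, if anything falls off the work surface, if the arm or the gripper's body presses on something with over 40 N, if the wrist force passes 120 N, or if a joint passes its speed limit or range.

### The arm

A 7-joint arm with a two-finger parallel gripper is mounted at the origin on the work surface. World frame = base frame: x ahead of the robot, y to its left, z up, the work surface at z = 0. Lengths are in m, angles in rad, forces in N, time in s.
With the tool pointing down it reaches from about 0.4 to 0.875 m from the base axis. Payload 19.3 kg.
Tool frame: the origin (TCP) lies on the centre line of the jaws, within the pads' length; the fingertips stand 14 mm ahead of it and the grasp point (between the pads) lies 5 mm behind it; z points along the fingers, y is the line along which they close (so a half turn about z gives the same grasp; the last joint's range is limited). The gripper opens to 85 mm and grips with 20 to 120 N. Pads are 22 mm wide; open, the fingers measure 114 mm over their backs; the gripper's body (76 mm by 85 mm) begins 54 mm behind the grasp point. The pads swing forward as they close: fully open they stand 13 mm farther back than shut.
Start: joints at [1.157, 0.521, -0.036, 1.599, 0.021, 1.021, -0.113], TCP at [0.211, -0.588, 0.245] pointing down, gripper open.
Joint ranges: [-2.91, 2.91], [-0.3, 2.13], [-1.5, 1.42], [0.17, 2.43], [-1.26, 4.41], [0.16, 1.93], [-2.52, 2.52]. Speed limits (rad/s): [1.89, 1.89, 2.39, 2.39, 3.01, 3.01, 3.01].

### API

Orientations are given as [roll, pitch, yaw] about the fixed x, y, z axes, in that order (R = Rz(yaw) Ry(pitch) Rx(roll)).
In Python, from workcell import bot, grab_frame, regions_of gives the robot as it stands. The module is installed in compiled form; this text tells all that it offers.
- The arm moves only by the tool play_rows, never from a script. Its argument "plan" is a list of rows, each a list of 3 entries, a list of its own where there are three numbers: the shift along the tool's x, y, z in units of 2.5 cm (1.0 is 2.5 cm), then the turn, a rotation vector about the tool's x, y, z in units of 0.15 rad (1.0 is 0.15 rad), then the closure, from -1 (fully open) to 1 (shut). In form: [[[tx, ty, tz], [rx, ry, rz], jaw], ...]. A call has 1 to 20 rows; each row shifts and turns the commanded pose from where the row before left it, along the tool's axes as they then stand; what a row does not reach is not made up. A row lasts 1/8 s, in which the tool goes at most 62.5 mm and 10.7 degrees, less where a joint would pass 70% of its speed; a pose out of reach is approached as far as the arm can. A call with a number of a shift or a turn outside -1 to 1 is refused whole. A call with a gripper value outside its range is refused whole. The fingers move at their own pace and stop on an object; "newtons" is the grip in N (left out, the last holds). Time passes only in rows, so rows that do not move let the fingers close. It gives the time, the measured TCP pose, the force, the opening and the grip force at its end, in the units of the state.
- bot.observe(): the state, without advancing time (a new reading comes with each control period).
- grab_frame(name): name is "side" or "top"; returns a dict with "pixels" (384x512x3 uint8, red, green, blue), "depth" (384x512 float32, m along the optical axis (not along the pixel's ray), 0 where there is no reading), "camera_matrix" (3x3 intrinsics, pixels), "distortion" ([k1, k2, p1, p2, k3] as OpenCV has them; the pictures are not rectified), "R" (3x3) and "t" (3): a world point X has camera coordinates R X + t. Camera axes: x right, y down, z forward; pixel columns grow to the right and rows downward; lengths in m; the calibration is good to about 2 mm. A picture is of the moment at which its call begins.
- bot.job_done(): hands the job in; it is judged then, once.
Trained networks look in the newest picture that a camera, given by its name, has taken for a name from the list of things; names that differ only in an ending like _2 or _b are one class to them, and where a whole thing is asked for, a point or a joint stands for the part that bears it (a point fixed in the world has none). Each returns a list of dicts, best first, with "p" (0 to 1); they miss things now and then, are a little off and sometimes report something else, mostly with a low value. They report only what shows in the picture. A call takes as long as a camera call. They do not tell look-alikes from the thing itself.
- regions_of(thing, camera): "mask" (384x512 bool, what is visible of it) and "box" ([left, top, right, bottom] in pixels, round what is visible of it).
The state is a dict: "clock": time; "qpos": joint angles; "qd": joint speeds; "joint_efforts": joint torques, N m; "position": TCP position; "tool_rot": TCP orientation; "force": force on the tool from outside, world axes, zero at the start; "moment": the same for the moment, N m; "grip_width": finger opening in m; "finger_force": force on a finger pad.
Only numpy, scipy, OpenCV 4.12 (cv2) and the standard library are available. Lean on these libraries where they do the work, as an engineer would, in place of code of your own. Each camera call takes 0.05 s, during which the arm holds its last target. There are 200 camera calls.

## Working session

There is one attempt and no reset: what is moved stays moved. The work goes in short steps, Python scripts to look and compute and a tool call to move; the robot and the scene stay as the last step left them, time stands still between calls to the robot, and variables do not carry over. Pictures are saved under pics/ and viewed, at most 10 in all, crops included, and the job is handed in when it is done.

Besides the shell and the picture viewer there is one more tool, called after "Request:" as a command line: name --argument value ..., lists and objects as JSON in quotes. play_rows: Moves the arm, as the interface text tells. Its arguments: {"type":"object","properties":{"plan":{"type":"array"},"newtons":{"type":"number"}},"required":["plan"]}

```bash
mkdir -p pics; cat > h.py <<'E'
import numpy as np, cv2
from workcell import bot, grab_frame, regions_of
def cloud(f):
    K=f["camera_matrix"];d=f["depth"];h,w=d.shape
    uv=np.stack(np.meshgrid(np.arange(w),np.arange(h)),-1).reshape(-1,1,2).astype(np.float64)
    n=cv2.undistortPoints(uv,K,f["distortion"]).reshape(h,w,2)
    P=np.dstack([n*d[...,None],d])
    return (P-f["t"])@f["R"]
def px(f,X):
    r,_=cv2.Rodrigues(f["R"]);return cv2.projectPoints(np.float64(X).reshape(-1,1,3),r,f["t"],f["camera_matrix"],f["distortion"])[0].reshape(-1,2)
E
python3 - <<'E'
from h import *
print(bot.observe())
fs={}
for c in("side","top"):
    f=grab_frame(c);fs[c]=f;cv2.imwrite(f"pics/{c}0.png",cv2.resize(f["pixels"][...,::-1],(768,576),interpolation=cv2.INTER_CUBIC))
    C=cloud(f);np.savez(f"{c}0.npz",C=C,**f)
    print(c,"campos",-f["R"].T@f["t"],f["camera_matrix"][0,0])
    for n in ["holder","key","lever","chuck","bit_case","step_block_a","standoff"]:
        for r in regions_of(n,c)[:5]:
            m=r["mask"]&(f["depth"]>0);q=C[m]
            if len(q): print(n,round(r["p"],2),np.round(r["box"]),"med",np.median(q,0).round(3),"lo",np.percentile(q,2,axis=0).round(3),"hi",np.percentile(q,98,axis=0).round(3),np.median(f["pixels"][m],0))
E
```

```text
{'clock': 0.0, 'qpos': array([ 1.15682944,  0.52200833, -0.03632232,  1.60000359,  0.02119742,
        1.02113965, -0.11277814]), 'qd': array([-0.00045782,  0.00170199, -0.00115404, -0.00150464, -0.00146475,
        0.00134381,  0.00055341]), 'joint_efforts': array([-1.56027894e-03, -9.27111125e+01,  1.97931938e+00, -3.69940138e+01,
        1.78863649e-02,  8.16744257e-03,  1.77174320e-05]), 'position': array([ 0.21049748, -0.58813092,  0.24473092]), 'tool_rot': array([-3.14042183e+00,  8.59390777e-05,  3.43772985e-01]), 'force': array([-0.90604527,  0.22749048,  0.0062058 ]), 'moment': array([ 0.02282026, -0.01112569, -0.0169152 ]), 'finger_force': 0.0, 'grip_width': 0.08532084540794262}
side campos [0.55031022 0.95136399 0.76892654] 408.10351790215503
holder 0.87 [217. 206. 284. 276.] med [0.64  0.22  0.086] lo [0.562 0.161 0.006] hi [0.704 0.249 0.149] [60. 95. 71.]
holder 0.82 [318. 295. 416. 371.] med [0.389 0.447 0.099] lo [0.298 0.383 0.006] hi [0.449 0.484 0.148] [173. 153. 138.]
key 0.91 [239. 307. 278. 352.] med [0.579 0.403 0.018] lo [ 0.542  0.351 -0.001] hi [0.622 0.446 
[... 2890 characters left out ...]
  0.007] hi [0.839 0.079 0.034] [ 78. 224. 115.]
step_block_a 0.79 [283. 205. 303. 228.] med [0.542 0.01  0.025] lo [ 0.519 -0.008  0.007] hi [0.563 0.026 0.049] [240. 235. 232.]
step_block_a 0.55 [286. 172. 304. 200.] med [0.614 0.001 0.028] lo [ 0.59  -0.014  0.003] hi [0.637 0.014 0.05 ] [233.5 227.5 223. ]
standoff 0.6 [298. 249. 309. 257.] med [ 0.442 -0.018  0.044] lo [ 0.434 -0.027  0.036] hi [ 0.452 -0.008  0.047] [243. 232. 123.]
standoff 0.46 [333. 154. 378. 202.] med [ 0.629 -0.141  0.032] lo [ 0.592 -0.181  0.007] hi [ 0.68  -0.107  0.2  ] [ 74. 116. 164.]
standoff 0.35 [265. 104. 307. 138.] med [0.802 0.027 0.031] lo [ 0.771 -0.028  0.001] hi [0.842 0.079 0.034] [ 78. 224. 115.]
```

View pics/side0.png

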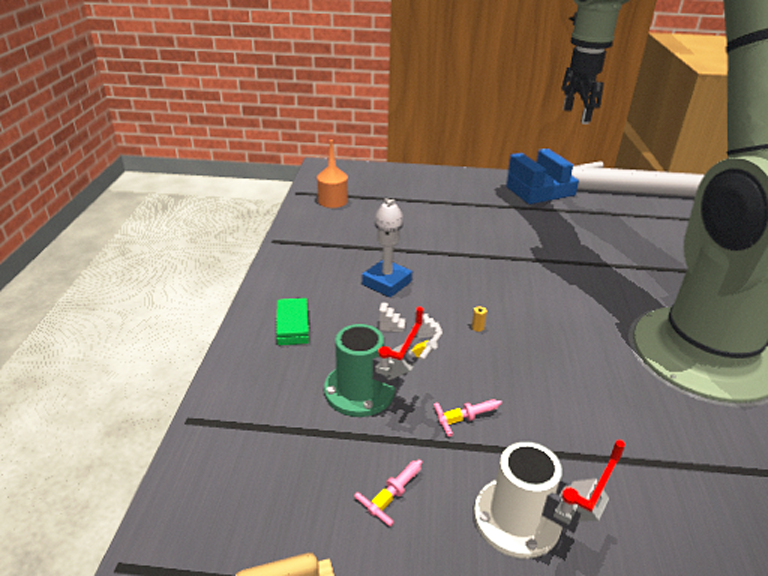

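View pics/top0.png

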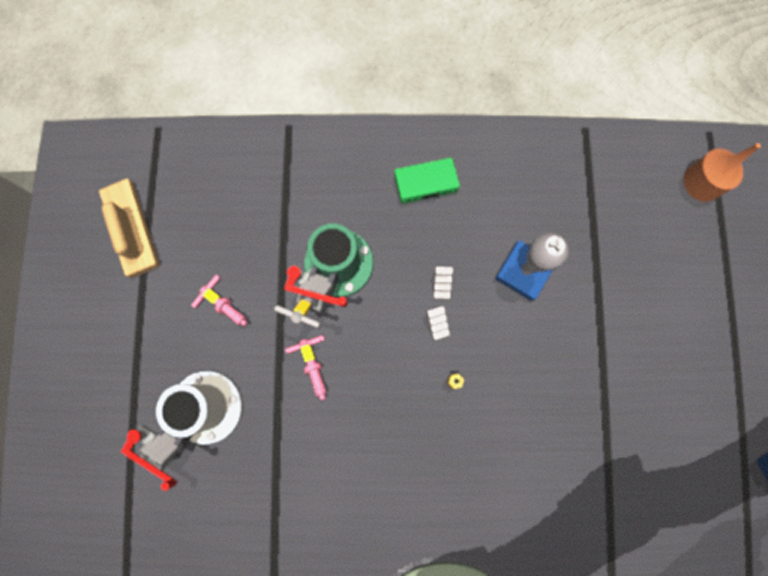

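Side picture (768-wide): the meant green holder with the steel key (yellow grip) is at (360,360)/(425,348). The white holder at (525,500) is a look-alike, and the pink keys at (470,412) and (395,490) are not meant. In the top picture the green holder is at (332,250), the key at (300,312), the red lever at (290,275)–(345,300) and the chuck at (545,250).

```bash
python3 - <<'E'
from h import *
from scipy.optimize import least_squares
D={c:dict(np.load(f"{c}0.npz")) for c in("side","top")}
P={c:D[c]["C"].reshape(-1,3) for c in D}; I={c:D[c]["pixels"].reshape(-1,3).astype(int) for c in D}
def circ(q,r,c0):
    s=least_squares(lambda c:np.hypot(*(q[:,:2]-c).T)-r,c0,loss="soft_l1",f_scale=.002);return s.x.round(4),np.sqrt(np.median(s.fun**2)).round(4),len(q)
for c in D:
    p,i=P[c],I[c]
    near=lambda x,y,r:np.hypot(p[:,0]-x,p[:,1]-y)<r
    g=(i[:,1]>1.25*i[:,0])&near(.63,.2,.09)
    print(c,"socket wall",circ(p[g&(p[:,2]>.025)&(p[:,2]<.112)],.04,[.63,.2]))
    rim=g&(p[:,2]>.112)&(p[:,2]<.125)
    print(" rim",circ(p[rim],.038,[.63,.2]), "rim z",np.median(p[rim,2]))
    red=(i[:,0]>130)&(i[:,1]<.45*i[:,0])&(i[:,2]<.45*i[:,0])&near(.6,.2,.12)&(p[:,2]>.12)
    k=red&(p[:,2]>.152);print(" knob",p[k].mean(0).round(4),p[k].max(0).round(4),p[k].min(0).round(4),k.sum())
    b=red&(p[:,2]<.152);q=p[b];u,s,vt=np.linalg.svd(q[:,:2]-q[:,:2].mean(0),full_matrices=0);pr=(q[:,:2]-q[:,:2].mean(0))@vt[0]
    print(" bar dir",vt[0].round(3),"ends",q[pr.argmin()].round(4),q[pr.argmax()].round(4),"z",np.median(q[:,2]).round(4))
    st=(abs(i[:,0]-i[:,2])<45)&near(.545,.225,.06)&(p[:,2]>.149)&(p[:,2]<.17)&~red
    q=p[st];u,s,vt=np.linalg.svd(q-q.mean(0),full_matrices=0);pr=(q-q.mean(0))@vt[0]
    print(" Tbar mid",((q[pr.argmin()]+q[pr.argmax()])/2).round(4),"mean",q.mean(0).round(4),"dir",vt[0].round(3),"len",np.ptp(pr).round(4),len(q))
    y=(i[:,2]<.5*i[:,0])&(i[:,1]>.55*i[:,0])&near(.55,.22,.05)&(p[:,2]>.11);print(" yellow",p[y].mean(0).round(4),y.sum())
    ck=near(.63,-.14,.07)
    print(" sleeve",circ(p[ck&(p[:,2]>.149)&(p[:,2]<.17)],.027,[.635,-.14])," lower",circ(p[ck&(p[:,2]>.115)&(p[:,2]<.145)],.023,[.635,-.14]),"top",p[ck&(p[:,2]>.185)].mean(0).round(4),p[ck,2].max().round(4))
f=D["side"];x=f["pixels"][190:290,200:340,::-1];cv2.imwrite("pics/crop1.png",cv2.resize(x,None,fx=5,fy=5,interpolation=cv2.INTER_CUBIC))
E
```

```text
side socket wall (array([0.6531, 0.1856]), np.float64(0.0007), 651)
 rim (array([0.6539, 0.1869]), np.float64(0.0021), 289) rim z 0.1194377365064454
 knob [0.5589 0.1665 0.1666] [0.563  0.1708 0.1771] [0.5532 0.1593 0.1525] 35
 bar dir [0.508 0.862] ends [0.559  0.166  0.1495] [0.6116 0.251  0.1497] z 0.1461
 Tbar mid [0.5394 0.2307 0.1576] mean [0.5367 0.2351 0.1599] dir [ 0.367  0.93  -0.011] len 0.0716 103
 yellow [0.555  0.2288 0.1454] 58
 sleeve (array([ 0.6379, -0.1512]), np.float64(0.001), 109)  lower (array([ 0.6375, -0.1511]), np.float64(0.001), 115) top [ 0.6368 -0.1446  0.1924] 0.2043
top socket wall (array([0.6543, 0.1864]), np.float64(0.0002), 171)
 rim (array([0.6538, 0.186 ]), np.float64(0.0029), 407) rim z 0.11899111557029296
 knob [0.5581 0.1624 0.1713] [0.5633 0.1686 0.1758] [0.5528 0.1574 0.1609] 28
 bar dir [-0.53  -0.848] ends [0.6097 0.2511 0.1442] [0.5566 0.1693 0.142 ] z 0.1451
 Tbar mid [0.537  0.231  0.1586] mean [0.5365 0.2309 0.1594] dir [-0.353 -0.936 -0.015] len 0.0691 138
 yellow [0.5528 0.2236 0.1484] 68
 sleeve (array([ 0.6391, -0.1502]), np.float64(0.0004), 89)  lower (array([ 0.6392, -0.1498]), np.float64(0.0004), 41) top [ 0.6374 -0.1485  0.1921] 0.2041
```

View pics/crop1.png

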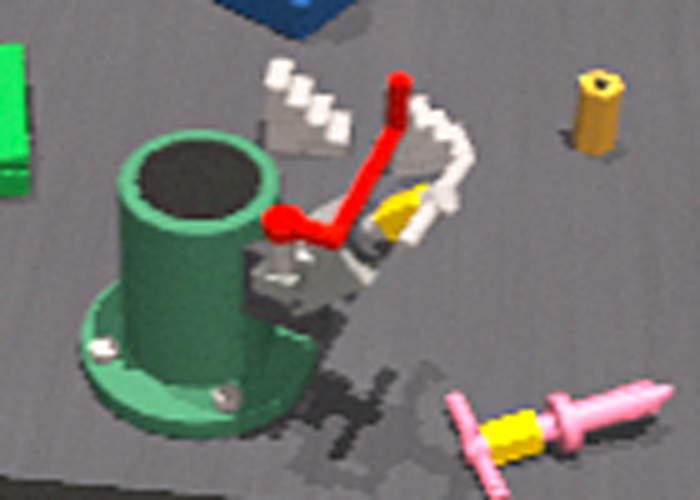

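The crop confirms it: the steel key with the yellow grip sits in the green holder, with the red lever across it (knob at crop (400,85), hinge at (283,222)). The fits agree with the given sizes: T bar 124 mm from the holder axis, knob radius 91 mm, lever at about 0.08 rad. Moving to above the knob.

Request:
play_rows --plan '[[[0.9, -0.91, -0.11], [0, 0, 0], -1], [[0.9, -0.91, -0.11], [0, 0, 0], -1], [[0.9, -0.91, -0.11], [0, 0, 0], -1], [[0.9, -0.91, -0.11], [0, 0, 0], -1], [[0.9, -0.91, -0.11], [0, 0, 0], -1], [[0.9, -0.91, -0.11], [0, 0, 0], -1], [[0.9, -0.91, -0.11], [0, 0, 0], -1], [[0.9, -0.91, -0.11], [0, 0, 0], -1], [[0.9, -0.91, -0.11], [0, 0, 0], -1], [[0.9, -0.91, -0.11], [0, 0, 0], -1], [[0.9, -0.91, -0.11], [0, 0, 0], -1], [[0.9, -0.91, -0.11], [0, 0, 0], -1], [[0.9, -0.91, -0.11], [0, 0, 0], -1], [[0.9, -0.91, -0.11], [0, 0, 0], -1], [[0.9, -0.91, -0.11], [0, 0, 0], 0], [[0.9, -0.91, -0.11], [0, 0, 0], 0], [[0.9, -0.91, -0.11], [0, 0, 0], 0.3], [[0.9, -0.91, -0.11], [0, 0, 0], 0.3], [[0.9, -0.91, -0.11], [0, 0, 0], 0.3], [[0.9, -0.91, -0.11], [0, 0, 0], 0.3]]' --newtons 20

```text
clock: 3.3
position: [0.4813, -0.0074, 0.3005]
tool_rot: [3.141, -0.0, 0.344]
force: [0.1, 0.1, 0.5]
grip_width: 0.03
finger_force: 0.0
```

Request:
play_rows --plan '[[[0.87, -0.9, 0], [0, 0, 0], 0.3], [[0.87, -0.9, 0], [0, 0, 0], 0.3], [[0.87, -0.9, 0], [0, 0, 0], 0.3], [[0.87, -0.9, 0], [0, 0, 0], 0.3], [[0.87, -0.9, 0], [0, 0, 0], 0.3], [[0.87, -0.9, 0], [0, 0, 0], 0.3], [[0, 0, 0], [0, 0, -0.88], 0.3], [[0, 0, 0], [0, 0, -0.88], 0.3], [[0, 0, 0], [0, 0, -0.88], 0.3], [[0, 0, 0], [0, 0, -0.88], 0.3], [[0, 0, 0], [0, 0, -0.88], 0.3], [[0, 0, 0], [0, 0, 0], 0.3], [[0, 0, 0], [0, 0, 0], 0.3]]'

```text
clock: 4.92
position: [0.5584, 0.1626, 0.3003]
tool_rot: [-3.142, 0.0, 1.001]
force: [-0.3, 0.2, 0.7]
grip_width: 0.0303
finger_force: 0.0
```

```bash
python3 - <<'E'
from h import *
o=bot.observe();print(o["qpos"].round(4),o["position"].round(4),o["tool_rot"].round(3),o["grip_width"])
E
```

```text
[ 0.0134  0.4445 -0.561   1.6311  0.2546  1.1397 -1.1812] [0.5584 0.1626 0.3003] [-3.142  0.     1.001] 0.030314706098348798
```

Request:
play_rows --plan '[[[0, 0, 0.95], [0, 0, 0], 0.3], [[0, 0, 0.95], [0, 0, 0], 0.3], [[0, 0, 0.95], [0, 0, 0], 0.3], [[0, 0, 0.95], [0, 0, 0], 0.3], [[0, 0, 0.8], [0, 0, 0], 0.3], [[0, 0, 0.7], [0, 0, 0], 0.3], [[0, 0, 0], [0, 0, 0], 0.3], [[0, 0, 0], [0, 0, 0], 0.6], [[0, 0, 0], [0, 0, 0], 0.9], [[0, 0, 0], [0, 0, 0], 0.9], [[0, 0, 0], [0, 0, 0], 0.9]]' --newtons 20

```text
clock: 6.3
position: [0.5587, 0.1628, 0.1684]
tool_rot: [3.141, -0.001, 1.004]
force: [-0.8, 0.1, 6.6]
grip_width: 0.0109
finger_force: 20.6
```

Request:
play_rows --plan '[[[0.02, 0.27, 0], [0, 0, -0.5], 0.9], [[0.02, 0.27, 0], [0, 0, -0.5], 0.9], [[0.041, 0.547, 0], [0, 0, -1], 0.9], [[0.041, 0.547, 0], [0, 0, -1], 0.9], [[0.041, 0.547, 0], [0, 0, -1], 0.9], [[0.041, 0.547, 0], [0, 0, -1], 0.9], [[0.041, 0.547, 0], [0, 0, -1], 0.9], [[0.041, 0.547, 0], [0, 0, -1], 0.9], [[0.041, 0.547, 0], [0, 0, -1], 0.9], [[0.02, 0.27, 0], [0, 0, -0.5], 0.9], [[0.02, 0.27, 0], [0, 0, -0.5], 0.9], [[0, 0, 0], [0, 0, 0], 0.9]]'

```text
clock: 7.8
position: [0.6719, 0.1768, 0.1684]
tool_rot: [3.14, -0.001, 2.355]
force: [-1.6, 2.6, 7.1]
grip_width: 0.0107
finger_force: 20.8
```

```bash
python3 - <<'E'
from h import *
o=bot.observe();print(o["qpos"].round(4),o["position"].round(4),o["tool_rot"].round(3),o["grip_width"])
E
```

```text
[ 0.1108  0.8279 -0.7942  1.435   0.6167  1.1361  0.003 ] [0.6719 0.1768 0.1684] [ 3.140e+00 -1.000e-03  2.355e+00] 0.010678222035342244
```

Request:
play_rows --plan '[[[0, 0, 0], [0, 0, 0], 0.3], [[0, 0, 0], [0, 0, 0], 0.3], [[0, 0, 0], [0, 0, 0], 0.3], [[0, 0, -0.8], [0, 0, 0], 0.3], [[0, 0, -1], [0, 0, 0], 0.3], [[0, 0, -1], [0, 0, 0], 0.3], [[0, 0, -1], [0, 0, 0], 0.3], [[0, 0, -1], [0, 0, 0], 0.3], [[0, 0, -1], [0, 0, 0], 0.1], [[0, 0, 0], [0, 0, 0], -0.1]]'

```text
clock: 9.05
position: [0.672, 0.1764, 0.3162]
tool_rot: [3.138, 0.002, 2.354]
force: [-0.2, 0.5, -0.3]
grip_width: 0.0471
finger_force: 0.0
```

```bash
cat > kin.py <<'E'
import numpy as np
from scipy.optimize import least_squares
from scipy.spatial.transform import Rotation as Ro
data=[([1.15682944,.52200833,-.03632232,1.60000359,.02119742,1.02113965,-.11277814],[.21049748,-.58813092,.24473092],[-3.14042,0,.34377]),
([.0134,.4445,-.561,1.6311,.2546,1.1397,-1.1812],[.5584,.1626,.3003],[-3.142,0,1.001]),
([.1108,.8279,-.7942,1.435,.6167,1.1361,.003],[.6719,.1768,.1684],[3.14,-.001,2.355])]
def fk(q,p):
    h,L1,L2,L3,a0,a7,s1,s3,s5,s7=p
    Z=lambda a:Ro.from_euler("z",a);Y=lambda a:Ro.from_euler("y",a);v=np.array([0,0,1.])
    R=Z(a0+s1*q[0])*Y(q[1]);x=h*v+L1*R.apply(v)
    R=R*Z(s3*q[2])*Y(q[3]);x=x+L2*R.apply(v)
    R=R*Z(s5*q[4])*Y(q[5])*Z(a7+s7*q[6]);return x+L3*R.apply(v),R
def err(p,s):
    e=[]
    for q,x,r in data:
        X,R=fk(q,[*p,*s]);e+=[*(X-x),*(.3*(R.inv()*Ro.from_euler("xyz",r)).as_rotvec())]
    return np.array(e)
def fit():
    best=None
    for s in np.ndindex(2,2,2,2):
        s=[2*i-1 for i in s]
        for a0 in(0,1.5,3,-1.5):
          for a7 in(0,1.5,3,-1.5):
            r=least_squares(err,[.35,.45,.45,.25,a0,a7],args=(s,))
            if best is None or r.cost<best[0]: best=(r.cost,[*r.x,*s])
    return best
E
python3 - <<'E'
from h import *;import kin
b=kin.fit();print(b[0],np.round(b[1],4)); print(np.round(kin.err(b[1][:6],b[1][6:]),4))
np.save("kin.npy",b[1])
o=bot.observe();print(o["qpos"].round(4),o["position"].round(4),o["tool_rot"].round(3),o["grip_width"],kin.fk(o["qpos"],b[1])[0])
f=grab_frame("side");C=cloud(f);p=C.reshape(-1,3);i=f["pixels"].reshape(-1,3).astype(int)
red=(i[:,0]>130)&(i[:,1]<.45*i[:,0])&(i[:,2]<.45*i[:,0])&(np.hypot(p[:,0]-.63,p[:,1]-.2)<.15)&(p[:,2]>.152)
print("knob",p[red].mean(0),red.sum())
x=f["pixels"][150:310,180:360,::-1];cv2.imwrite("pics/crop2.png",cv2.resize(x,None,fx=3.5,fy=3.5,interpolation=cv2.INTER_CUBIC))
E
```

```text
0.0001622959267540762 [ 1.9123  0.5252  0.4238  1.9104 -0.0901  1.4806 -1.     -1.     -1.
 -1.    ]
[ 0.0015  0.0049 -0.0094 -0.     -0.      0.      0.0003  0.0056 -0.0014
 -0.0001 -0.     -0.0001  0.0047 -0.0062  0.0108 -0.      0.0002  0.0001]
[ 0.1219  0.6989 -0.85    1.2768  0.5154  1.3815  0.0839] [0.672  0.1764 0.3162] [3.138e+00 2.000e-03 2.354e+00] 0.04711741237986406 [0.67909607 0.16898664 0.3257095 ]
knob [0.67185409 0.1806062  0.16621583] 39
```

View pics/crop2.png

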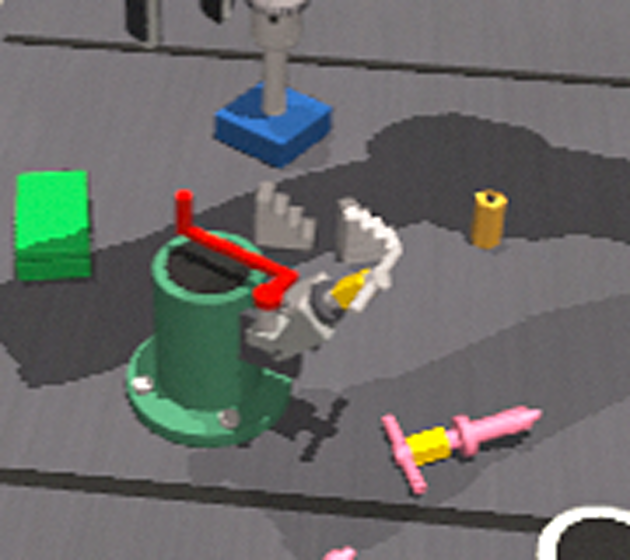

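The picture shows the lever swung over the socket (knob at crop (183,195)), and the key still seated at crop (350,285). Next comes the tilted pre-grasp pose.

Request:
play_rows --plan '[[[0.89, -0.38, 0], [0, 0, 0], -0.2], [[0.89, -0.38, 0], [0, 0, 0], -0.2], [[0.89, -0.38, 0], [0, 0, 0], -0.2], [[0.89, -0.38, 0], [0, 0, 0], -0.2], [[0.89, -0.38, 0], [0, 0, 0], -0.2], [[0.89, -0.38, 0], [0, 0, 0], -0.2], [[0.89, -0.38, 0], [0, 0, 0], -0.2], [[0.89, -0.38, 0], [0, 0, 0], -0.2], [[0.89, -0.38, 0], [0, 0, 0], -0.2], [[0, 0, 0], [0, 0, 0.96], -0.2], [[0, 0, 0], [0, 0, 0.96], -0.2], [[0, 0, 0], [0, 0, 0.96], -0.2], [[0, 0, 0], [0, 0, 0.96], -0.2], [[0, 0, 0], [0, 0, 0.96], -0.2], [[0, 0, 0], [0, 0, 0.96], -0.2], [[0, 0, 0], [0, 0, 0.96], -0.2], [[0, 0, 0], [0, 0, 0.96], -0.2]]'

```text
clock: 11.22
position: [0.4695, 0.2573, 0.3127]
tool_rot: [-3.141, 0.0, 1.197]
force: [0.3, -0.1, -0.4]
grip_width: 0.0511
finger_force: 0.0
```

Request:
play_rows --plan '[[[0, 0, 0], [-0.873, 0, 0], -0.2], [[0, 0, 0], [-0.873, 0, 0], -0.2], [[0, 0, 0], [-0.873, 0, 0], -0.2], [[0, 0, 0], [-0.873, 0, 0], -0.2], [[0, 0, 0], [-0.873, 0, 0], -0.2], [[0, 0, 0], [-0.873, 0, 0], -0.2], [[0, 0, 0], [0, 0, 0], -0.2], [[0, 0, 0], [0, 0, 0], -0.2]]'

```text
clock: 12.22
position: [0.4699, 0.2573, 0.3129]
tool_rot: [2.358, 0.0, 1.201]
force: [0.5, -0.1, 0.2]
grip_width: 0.0511
finger_force: 0.0
```

```bash
cat >> h.py <<'E'
from scipy.spatial.transform import Rotation as Ro
def delta(p,R):
    o=bot.observe();R0=Ro.from_euler("xyz",o["tool_rot"]);d=R0.inv().apply(np.array(p)-o["position"])/.025;w=(R0.inv()*R).as_rotvec()/.15
    print(o["clock"],"q",o["qpos"].round(4).tolist(),o["position"].round(4).tolist(),o["tool_rot"].round(4).tolist(),"shift units",d.round(2),"turn units",w.round(2))
s=.5**.5
hx=np.array([.933,-.36,0]);hx/=np.linalg.norm(hx);hy=np.array([-hx[1],hx[0],0]);up=np.array([0,0,1.])
kz=s*(up-hx)
Rg=Ro.from_matrix(np.c_[hy,s*(hx+up),-kz])
TC=np.array([.538,.231,.157])-.0235*kz
E
python3 - <<'E'
from h import *
print(TC);delta(TC,Rg);delta(TC+.09*kz,Rg)
E
```

```text
[0.55350298 0.22501814 0.14038299]
12.225 q [-0.565, 0.2837, -0.5711, 2.0956, 1.1207, 1.0997, -2.1862] [0.4699, 0.2573, 0.3129] [2.3583, 0.0003, 1.2013] shift units [ 0.01 -2.33  7.42] turn units [-0.01  0.01 -0.  ]
12.225 q [-0.565, 0.2837, -0.5711, 2.0956, 1.1207, 1.0997, -2.1862] [0.4699, 0.2573, 0.3129] [2.3583, 0.0003, 1.2013] shift units [ 0.   -2.34  3.82] turn units [-0.01  0.01 -0.  ]
```

```bash
cat > kin2.py <<'E'
from kin import *
import kin
kin.data+=[([.1219,.6989,-.85,1.2768,.5154,1.3815,.0839],[.672,.1764,.3162],[3.138,.002,2.354]),
([-.565,.2837,-.5711,2.0956,1.1207,1.0997,-2.1862],[.4699,.2573,.3129],[2.3583,.0003,1.2013])]
S=(-1,-1,-1,-1)
def r(p):
    return np.concatenate([kin.err(p,S),.02*(np.array(p)[:4]-[.36,.5,.45,.3])])
sol=least_squares(r,[.36,.5,.45,.3,-.09,1.48]);P=[*sol.x,*S]
lo=np.array([-2.91,-.3,-1.5,.17,-1.26,.16,-2.52]);hi=np.array([2.91,2.13,1.42,2.43,4.41,1.93,2.52])
def ik(x,R,seed):
    f=lambda q:np.r_[(lambda a:np.r_[(a[0]-x),.3*(a[1].inv()*R).as_rotvec()])(fk(q,P)),1e-3*(q-seed)]
    s=least_squares(f,np.clip(seed,lo+.03,hi-.03),bounds=(lo+.02,hi-.02));return s.x,np.abs(f(s.x)[:6]).max()
E
python3 - <<'E'
from h import *;from kin2 import *
print(np.round(sol.x,4));print(np.round(kin.err(sol.x,S).reshape(-1,6)[:,:3],4))
q0=np.array([-.565,.2837,-.5711,2.0956,1.1207,1.0997,-2.1862]);q0b=q0.copy();q0b[6]+=np.pi
ch=np.array([.6385,-.1505,.14]);rng=np.random.default_rng(0)
for name,q,flip in(("A",q0,0),("B",q0b,1)):
    G=Rg*Ro.from_euler("z",np.pi*flip)
    qg,e=ik(TC,G,q);print(name,"grasp",qg.round(2),e.round(4))
    Lv=Ro.from_rotvec(hy*-np.pi/4)*G   # level
    print((Lv.as_matrix()[:,2]).round(2))
    for az in range(-150,31,20):   # direction tool points, deg
        d=np.array([np.cos(np.radians(az)),np.sin(np.radians(az)),0])
        pos=ch-d*(.023+.035+.0785)
        R=Ro.from_euler("z",np.radians(az)-np.arctan2(hx[1],hx[0]))*Lv
        best=min((ik(pos,Ro.from_rotvec(0*d)*R,q+dq) for dq in [0]+list(rng.normal(0,.4,(5,7)))),key=lambda a:(a[1]>.01,np.abs(a[0]-q).max()))
        print(" az",az,pos.round(3),best[0].round(2),best[1].round(4))
E
```

```text
[ 0.335   0.5318  0.4214  0.3421 -0.0789  1.4964]
[[ 0.009   0.0043 -0.0115]
 [-0.0007  0.0105 -0.0034]
 [ 0.0048 -0.0029  0.0072]
 [ 0.0017 -0.0036  0.006 ]
 [-0.0047 -0.0081  0.0016]]
A grasp [-1.44  0.77  0.82  2.17  1.29  0.18 -2.5 ] 0.0016
[ 0.93 -0.36 -0.  ]
 az -150 [ 0.757 -0.082  0.14 ] [-0.54  1.6   1.16  0.71  0.    1.91 -2.05] 0.1247
 az -130 [ 0.726 -0.046  0.14 ] [-0.64  1.67  1.26  0.69  0.    1.91 -1.97] 0.0611
 az -110 [ 0.685 -0.022  0.14 ] [-0.63  1.5   0.57  0.81  0.63  1.91 -2.27] 0.0001
 az -90 [ 0.638 -0.014  0.14 ] [-0.87  1.34  0.58  1.36  0.75  1.47 -2.5 ] 0.0
 az -70 [ 0.592 -0.022  0.14 ] [-1.29  1.5   0.98  1.81  0.59  0.83 -2.5 ] 0.0
 az -50 [ 0.551 -0.046  0.14 ] [-1.58  1.84  1.2   2.19  0.41  0.18 -2.5 ] 0.0039
 az -30 [ 0.52  -0.082  0.14 ] [ 0.49  1.24 -0.88  2.41  2.73  1.91 -2.5 ] 0.1121
 az -10 [ 0.504 -0.127  0.14 ] [ 0.99  1.74 -0.47  2.41  4.19  1.91 -2.1 ] 0.0463
 az 10 [ 0.504 -0.174  0.14 ] [ 1.39  1.4  -0.54  2.41  4.37  1.17 -2.5 ] 0.0036
 az 30 [ 0.52  -0.219  0.14 ] [ 1.92  2.11 -1.48  2.08  0.87  0.49  1.1 ] 0.0
B grasp [-0.48  0.65 -0
[... 154 characters left out ...]
0.046  0.14 ] [-0.64  1.67  1.26  0.69  0.    1.91  1.17] 0.0611
 az -110 [ 0.685 -0.022  0.14 ] [-0.63  1.5   0.57  0.81  0.63  1.91  0.87] 0.0
 az -90 [ 0.638 -0.014  0.14 ] [-0.57  1.25  0.02  1.36  1.14  1.79  0.41] 0.0
 az -70 [ 0.592 -0.022  0.14 ] [-0.66  1.15  0.02  1.81  1.35  1.59  0.11] 0.0
 az -50 [ 0.551 -0.046  0.14 ] [-0.56  1.16 -0.11  2.21  1.72  1.71 -0.27] 0.0
 az -30 [ 0.52  -0.082  0.14 ] [-0.53  1.36  0.03  2.41  2.01  1.91 -0.65] 0.0168
 az -10 [ 0.504 -0.127  0.14 ] [-0.71  2.03  0.73  2.41  2.1   1.91 -1.57] 0.0463
 az 10 [ 0.504 -0.174  0.14 ] [0.77 1.26 0.11 2.41 4.32 1.91 0.36] 0.0036
 az 30 [ 0.52  -0.219  0.14 ] [ 0.57  1.17  0.39  2.17  4.39  1.91 -0.03] 0.0362
```

Request:
play_rows --plan '[[[0, 0, 0], [0, 0, -1], -0.2], [[0, 0, 0], [0, 0, -1], -0.2], [[0, 0, 0], [0, 0, -1], -0.2], [[0, 0, 0], [0, 0, -1], -0.2], [[0, 0, 0], [0, 0, -1], -0.2], [[0, 0, 0], [0, 0, -1], -0.2], [[0, 0, 0], [0, 0, -1], -0.2], [[0, 0, 0], [0, 0, -1], -0.2], [[0, 0, 0], [0, 0, -1], -0.2], [[0, 0, 0], [0, 0, -1], -0.2], [[0, 0, 0], [0, 0, -1], -0.2], [[0, 0, 0], [0, 0, -1], -0.2], [[0, 0, 0], [0, 0, -1], -0.2], [[0, 0, 0], [0, 0, -1], -0.2], [[0, 0, 0], [0, 0, -1], -0.2], [[0, 0, 0], [0, 0, -1], -0.2], [[0, 0, 0], [0, 0, -1], -0.2], [[0, 0, 0], [0, 0, -1], -0.2], [[0, 0, 0], [0, 0, -1], -0.2], [[0, 0, 0], [0, 0, -0.94], -0.2]]'

```text
clock: 14.72
position: [0.4704, 0.2566, 0.3132]
tool_rot: [-2.363, 0.103, -2.046]
force: [0.5, 0.3, -0.8]
grip_width: 0.0515
finger_force: 0.0
```

Request:
play_rows --plan '[[[0, 0.78, 0.7], [0, 0, 0], -0.2], [[0, 0.78, 0.7], [0, 0, 0], -0.2], [[0, 0.78, 0.7], [0, 0, 0], -0.2], [[0, 0, 0.9], [0, 0, 0], -0.2], [[0, 0, 0], [0, 0, -1], -0.2], [[0, 0, 0], [0, 0, 0], -0.2]]'

```text
clock: 15.48
position: [0.485, 0.2604, 0.219]
tool_rot: [-2.357, 0.001, -1.943]
force: [0.2, 0.6, 0.2]
grip_width: 0.051
finger_force: 0.0
```

```bash
echo 'RgB=Rg*Ro.from_euler("z",np.pi)' >> h.py; python3 - <<'E'
from h import *
delta(TC,RgB)
f=grab_frame("top");cv2.imwrite("pics/top2.png",cv2.resize(f["pixels"][120:280,140:300,::-1],None,fx=3.6,fy=3.6,interpolation=cv2.INTER_CUBIC))
p=cloud(f).reshape(-1,3);i=f["pixels"].reshape(-1,3).astype(int)
y=(i[:,2]<.5*i[:,0])&(i[:,1]>.55*i[:,0])&(np.hypot(p[:,0]-.55,p[:,1]-.22)<.05)&(p[:,2]>.11);print(" yellow",p[y].mean(0).round(4),y.sum())
E
```

```text
15.475 q [-0.4665, 0.5067, -0.7067, 2.1471, 1.351, 1.1497, 0.6907] [0.485, 0.2604, 0.219] [-2.3571, 0.0006, -1.9432] shift units [0.32 0.05 4.39] turn units [ 0.01 -0.02 -0.02]
 yellow [0.5527 0.2237 0.1482] 67
```

View pics/top2.png

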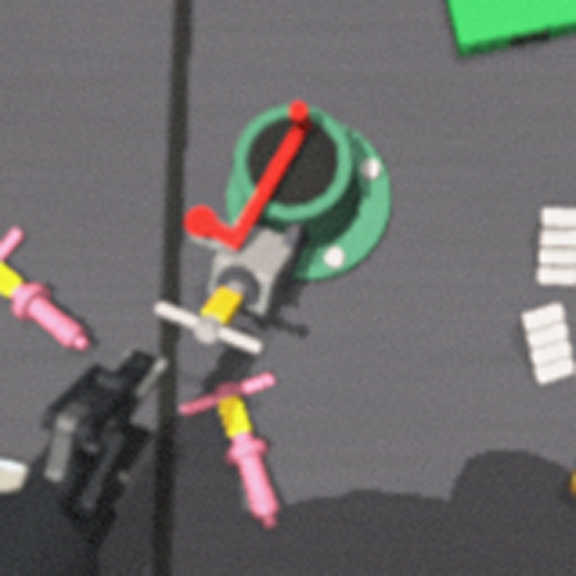

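Top view: the gripper (crop (100,430)) lines up with the key's slope, the key is seated at (210,320), and the lever is open with its knob at (300,110). Advancing and gripping.

Request:
play_rows --plan '[[[0.16, 0.02, 0.6], [0, 0, 0], -0.2], [[0.16, 0.03, 0.7], [0, 0, 0], -0.2], [[0, 0, 0.7], [0, 0, 0], -0.2], [[0, 0, 0.7], [0, 0, 0], -0.2], [[0, 0, 0.6], [0, 0, 0], -0.2], [[0, 0, 0.6], [0, 0, 0], -0.2], [[0, 0, 0.49], [0, 0, 0], -0.2], [[0, 0, 0], [0, 0, 0], -0.2]]' --newtons 60

```text
clock: 16.52
position: [0.5532, 0.2255, 0.1397]
tool_rot: [-2.356, -0.0, -1.941]
force: [-1.1, -0.9, -0.1]
grip_width: 0.0512
finger_force: 0.0
```

```bash
python3 - <<'E'
from h import *
delta(TC,RgB)
E
```

```text
16.525 q [-0.3925, 0.6772, -0.6038, 2.1321, 1.5997, 1.0765, 0.5936] [0.5532, 0.2255, 0.1397] [-2.3564, -0.0002, -1.9412] shift units [ 0.01 -0.03 -0.  ] turn units [ 0.   -0.01 -0.01]
```

Request:
play_rows --plan '[[[0, 0, 0], [0, 0, 0], 0.2], [[0, 0, 0], [0, 0, 0], 0.5], [[0, 0, 0], [0, 0, 0], 0.9], [[0, 0, 0], [0, 0, 0], 0.9], [[0, 0, 0], [0, 0, 0], 0.9], [[0, 0, 0], [0, 0, 0], 0.9]]' --newtons 60

```text
clock: 17.27
position: [0.5529, 0.2264, 0.1409]
tool_rot: [-2.355, 0.001, -1.94]
force: [-4.3, 0.6, 7.4]
grip_width: 0.0152
finger_force: 58.7
```

Request:
play_rows --plan '[[[0, 0, -0.2], [0, 0, 0], 0.9], [[0, 0, -0.3], [0, 0, 0], 0.9], [[0, 0, -0.4], [0, 0, 0], 0.9], [[0, 0, -0.4], [0, 0, 0], 0.9]]'

```text
clock: 17.77
position: [0.531, 0.2347, 0.164]
tool_rot: [-2.356, 0.001, -1.94]
force: [2.4, -1.1, 0.2]
grip_width: 0.015
finger_force: 58.4
```

Request:
play_rows --plan '[[[0, 0, -0.6], [0, 0, 0], 0.9], [[0, 0, -0.6], [0, 0, 0], 0.9], [[0, 0, -0.6], [0, 0, 0], 0.9], [[0, 0, -0.6], [0, 0, 0], 0.9], [[0, 0, -0.3], [0, 0, 0], 0.9], [[0, 0, 0], [0, 0, 0], 0.9]]'

```text
clock: 18.52
position: [0.4869, 0.2518, 0.2115]
tool_rot: [-2.356, 0.001, -1.94]
force: [0.1, -1.1, -1.6]
grip_width: 0.015
finger_force: 58.7
```

```bash
python3 - <<'E'
from h import *;from kin2 import *
f=grab_frame("side");cv2.imwrite("pics/side3.png",cv2.resize(f["pixels"][150:310,220:380,::-1],None,fx=3.6,fy=3.6,interpolation=cv2.INTER_CUBIC))
o=bot.observe();q=o["qpos"];print(o["position"],o["grip_width"])
X,R=fk(q,P);print("model err",X-o["position"])
# path check: level at raised height, then yaw, then final
Lv=Ro.from_rotvec(hy*-np.pi/4)*RgB
bx=X-o["position"]
for az,pos in((-21,[.47,.2,.26]),(-45,[.53,.12,.24]),(-60,[.56,.08,.2]),(-75,[.58,.05,.16]),(-75,None)):
    d=np.array([np.cos(np.radians(az)),np.sin(np.radians(az)),0])
    if pos is None: pos=np.array([.6385,-.1505,.14])-d*(.023+.035+.0785)
    Rr=Ro.from_euler("z",np.radians(az)-np.arctan2(hx[1],hx[0]))*Lv
    q,e=ik(np.array(pos)+bx,Rr,q);print(az,np.round(pos,4),Rr.as_euler("xyz").round(3),q.round(2),round(e,4))
E
```

```text
[0.48709428 0.25150337 0.21113952] 0.014872759053407224
model err [-0.00100154 -0.00846327  0.00760363]
-21 [0.47 0.2  0.26] [-1.571  0.    -1.937] [-0.9   0.9  -0.38  2.41  1.67  1.88 -0.17] 0.0009
-45 [0.53 0.12 0.24] [-1.571  0.    -2.356] [-0.72  0.93 -0.32  2.15  1.54  1.83  0.  ] 0.0
-60 [0.56 0.08 0.2 ] [-1.571  0.    -2.618] [-0.64  1.03 -0.28  1.93  1.44  1.83  0.09] 0.0
-75 [0.58 0.05 0.16] [-1.571  0.    -2.88 ] [-0.56  1.14 -0.25  1.69  1.32  1.88  0.17] 0.0
-75 [ 0.6032 -0.0187  0.14  ] [-1.571  0.    -2.88 ] [-0.47  1.16 -0.2   1.73  1.41  1.8   0.15] 0.0
```

View pics/side3.png

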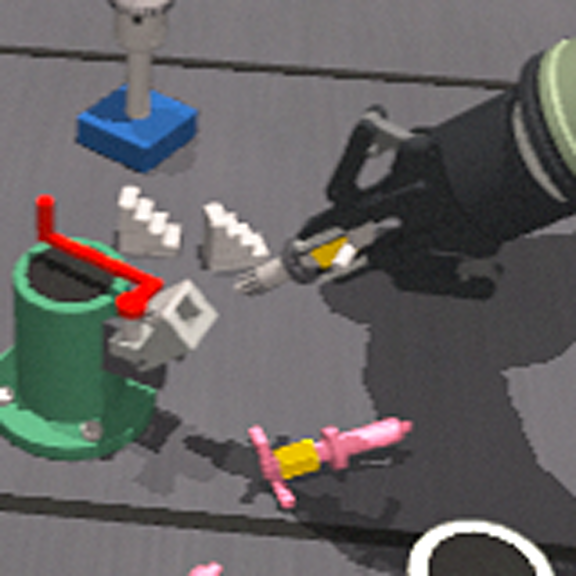

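The picture shows the key out of the bore (tip at (250,285), bore mouth empty at (185,310)), the lever open, and nothing else disturbed. Lift, then compute the levelling turn.

Request:
play_rows --plan '[[[0, -0.6, -0.6], [0, 0, 0], 0.9], [[0, -0.6, -0.6], [0, 0, 0], 0.9], [[0, -0.6, -0.6], [0, 0, 0], 0.9], [[0, 0, 0], [0, 0, 0], 0.9]]'

```text
clock: 19.08
position: [0.4875, 0.2514, 0.2756]
tool_rot: [-2.355, 0.002, -1.941]
force: [-0.5, -0.6, -1.9]
grip_width: 0.0153
finger_force: 58.7
```

```bash
cat >> h.py <<'E'
Lv=Ro.from_rotvec(hy*-np.pi/4)*RgB
def lev(az): return Ro.from_euler("z",np.radians(az)-np.arctan2(hx[1],hx[0]))*Lv
E
python3 - <<'E'
from h import *
delta([.53,.12,.27],lev(-45)); delta([.56,.08,.24],lev(-75))
E
```

```text
19.075 q [-0.4151, 0.3899, -0.7289, 2.1158, 1.2512, 1.1348, 0.8469] [0.4875, 0.2514, 0.2756] [-2.3549, 0.002, -1.9412] shift units [ 4.29 -2.31  2.62] turn units [5.15 2.63 1.07]
19.075 q [-0.4151, 0.3899, -0.7289, 2.1158, 1.2512, 1.1348, 0.8469] [0.4875, 0.2514, 0.2756] [-2.3549, 0.002, -1.9412] shift units [ 5.35 -2.66  4.67] turn units [4.84 5.93 2.44]
```

Request:
play_rows --plan '[[[0.86, -0.46, 0.52], [0, 0, 0], 0.9], [[0.86, -0.46, 0.52], [0, 0, 0], 0.9], [[0.86, -0.46, 0.52], [0, 0, 0], 0.9], [[0.86, -0.46, 0.52], [0, 0, 0], 0.9], [[0.86, -0.46, 0.52], [0, 0, 0], 0.9], [[0, 0, 0], [0.644, 0.329, 0.134], 0.9], [[0, 0, 0], [0.644, 0.329, 0.134], 0.9], [[0, 0, 0], [0.644, 0.329, 0.134], 0.9], [[0, 0, 0], [0.644, 0.329, 0.134], 0.9], [[0, 0, 0], [0.644, 0.329, 0.134], 0.9], [[0, 0, 0], [0.644, 0.329, 0.134], 0.9], [[0, 0, 0], [0.644, 0.329, 0.134], 0.9], [[0, 0, 0], [0.644, 0.329, 0.134], 0.9], [[0, 0, 0], [0, 0, 0], 0.9], [[0, 0, 0], [0, 0, 0], 0.9]]'

```text
clock: 20.95
position: [0.5289, 0.1199, 0.269]
tool_rot: [-1.573, -0.003, -2.354]
force: [-0.0, -0.7, -1.3]
grip_width: 0.0149
finger_force: 59.1
```

```bash
python3 - <<'E'
from h import *
print(lev(-75).as_euler("xyz"))
delta([.575,.06,.22],lev(-75))
E
```

```text
[-1.57079633  0.         -2.87979327]
20.95 q [-0.6568, 0.8373, -0.4044, 2.1453, 1.4782, 1.8864, 0.167] [0.5289, 0.1199, 0.269] [-1.5733, -0.0032, -2.3544] shift units [0.39 1.95 3.  ] turn units [0.01 3.5  0.03]
```

Request:
play_rows --plan '[[[0.1, 0.49, 0.75], [0, 0, 0], 0.9], [[0.1, 0.49, 0.75], [0, 0, 0], 0.9], [[0.1, 0.49, 0.75], [0, 0, 0], 0.9], [[0.1, 0.48, 0.75], [0, 0, 0], 0.9], [[0, 0, 0], [0, 0.7, 0], 0.9], [[0, 0, 0], [0, 0.7, 0], 0.9], [[0, 0, 0], [0, 0.7, 0], 0.9], [[0, 0, 0], [0, 0.7, 0], 0.9], [[0, 0, 0], [0, 0.7, 0], 0.9], [[0, 0, 0], [0, 0, 0], 0.9], [[0, 0, 0], [0, 0, 0], 0.9]]'

```text
clock: 22.32
position: [0.5748, 0.059, 0.2206]
tool_rot: [-1.57, -0.003, -2.879]
force: [-0.9, 0.3, -1.8]
grip_width: 0.0147
finger_force: 59.0
```

```bash
cat > mk.py <<'E'
from h import *
def go(tag):
    o=bot.observe();R0=Ro.from_euler("xyz",o["tool_rot"]);T=o["position"];M=R0.as_matrix()
    ims=[]
    for c in("side","top"):
        f=grab_frame(c);C=cloud(f);L=(C-T)@M   # tool frame
        m=(f["depth"]>0)&(np.abs(L[...,0])<.025)&(np.abs(L[...,1])<.025)&(L[...,2]>.024)&(L[...,2]<.1)
        q=L[m]
        tt=q[:,2].max() if len(q) else None
        print(c,len(q),"tip z_t",tt)
        def lim(a,b):
            k=q[(q[:,2]>a)&(q[:,2]<b)];return (k.min(0).round(4),k.max(0).round(4),k.mean(0).round(4),len(k)) if len(k) else None
        for a,b in((.027,.04),(.04,.055),(.055,.09)):print("  ",a,lim(a,b))
        np.savez(f"{tag}_{c}.npz",q=q,M=M,T=T)
        u,v=np.round(px(f,T+M[:,2]*.06)[0]).astype(int);u=np.clip(u,65,447);v=np.clip(v,65,319)
        ims.append(cv2.resize(f["pixels"][v-65:v+65,u-65:u+65,::-1],(400,400),interpolation=cv2.INTER_CUBIC));print("  crop origin",u-65,v-65)
    cv2.imwrite(f"pics/{tag}.png",np.hstack(ims))
    cv2
E
python3 - <<'E'
from mk import *
go("lv");az=-75;d=np.array([np.cos(np.radians(az)),np.sin(np.radians(az)),0]);print(np.array([.6385,-.1505,.14])-d*(.023+.035+.0785))
delta(np.array([.6385,-.1505,.14])-d*(.023+.035+.0785),lev(az))
E
```

```text
side 52 tip z_t 0.0825604416358279
   0.027 (array([-0.0025, -0.009 ,  0.0376]), array([ 0.0005, -0.0074,  0.0396]), array([-0.001 , -0.0082,  0.0386]), 2)
   0.04 (array([-0.0059, -0.0088,  0.0407]), array([0.0088, 0.0004, 0.0539]), array([-0.0004, -0.0061,  0.0476]), 18)
   0.055 (array([-0.0067, -0.0092,  0.0558]), array([0.0081, 0.0018, 0.0826]), array([-0.0011, -0.0053,  0.0642]), 21)
  crop origin 207 89
top 195 tip z_t 0.07929783028297963
   0.027 (array([-0.0065, -0.0087,  0.0282]), array([0.0087, 0.0015, 0.04  ]), array([ 0.002 , -0.0053,  0.034 ]), 46)
   0.04 (array([-0.0071, -0.0091,  0.0404]), array([ 0.0088, -0.0001,  0.0548]), array([ 0.0017, -0.0054,  0.0477]), 55)
   0.055 (array([-0.0067, -0.0093,  0.0554]), array([0.009 , 0.003 , 0.0793]), array([ 0.0018, -0.0048,  0.065 ]), 74)
  crop origin 238 117
[ 0.6031712  -0.01865112  0.14      ]
22.425 q [-0.5856, 1.0014, -0.2126, 1.7353, 1.222, 1.8958, 0.3204] [0.5747, 0.0594, 0.2207] [-1.5701, -0.0027, -2.8792] shift units [-0.3   3.23  3.31] turn units [-0.    0.    0.02]
```

View pics/lv.png

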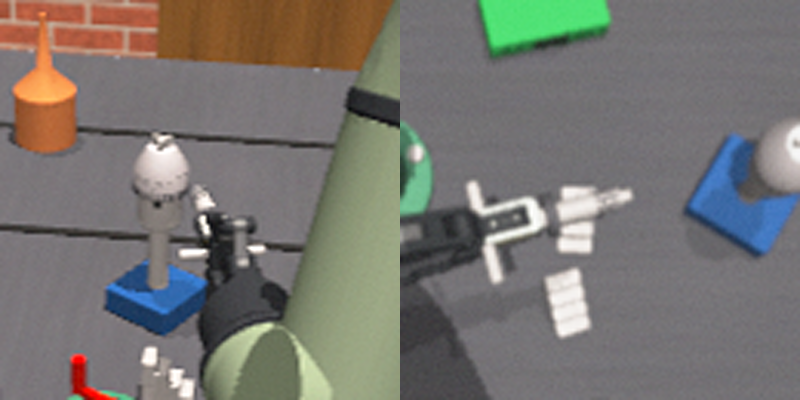

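Left (side): the key is level at (205,200) beside the chuck (160,190). Right (top): the key at (590,205) points at the chuck at (790,155). The wrist would pass close to the holder at this heading, so I'll use an azimuth of −55° instead.

Request:
play_rows --plan '[[[0, 0, 0], [0, -0.58, 0], 0.9], [[0, 0, 0], [0, -0.58, 0], 0.9], [[0, 0, 0], [0, -0.58, 0], 0.9], [[0, 0, 0], [0, -0.58, 0], 0.9], [[0, 0, 0], [0, 0, 0], 0.9]]'

```text
clock: 23.05
position: [0.5743, 0.0596, 0.2208]
tool_rot: [-1.571, -0.004, -2.531]
force: [0.1, 0.4, -1.2]
grip_width: 0.015
finger_force: 59.0
```

```bash
python3 - <<'E'
from h import *;from kin2 import *
az=-55;R=lev(az);M=R.as_matrix();F=np.array([.6385,-.1505,.14])-M[:,2]*(.023+.034+.08)-.001*M[:,0]+.001*M[:,1]
delta(F+[0,0,.0],R)
o=bot.observe();b=fk(o["qpos"],P)[0]-o["position"];print(F,ik(F+b,R,o["qpos"]))
E
```

```text
23.05 q [-0.6198, 0.9392, -0.2301, 2.0159, 1.4607, 1.7795, 0.1777] [0.5743, 0.0596, 0.2208] [-1.5711, -0.0036, -2.5312] shift units [2.66 3.28 2.88] turn units [ 0.   -0.    0.02]
[ 0.56073918 -0.03770259  0.139     ] (array([-0.51320291,  1.10497468, -0.1560081 ,  2.18916022,  1.65625673,
        1.72349167, -0.2080455 ]), np.float64(2.055016907432201e-06))
```

Request:
play_rows --plan '[[[0.66, 0, 0], [0, 0, 0], 0.9], [[0.66, 0, 0], [0, 0, 0], 0.9], [[0.67, 0, 0], [0, 0, 0], 0.9], [[0.67, 0.2, 0], [0, 0, 0.02], 0.9], [[0, 0.6, 0], [0, 0, 0], 0.9], [[0, 0.6, 0], [0, 0, 0], 0.9], [[0, 0.6, 0.3], [0, 0, 0], 0.9], [[0, 0.6, 0.4], [0, 0, 0], 0.9], [[0, 0.4, 0.5], [0, 0, 0], 0.9], [[0, 0.28, 0.5], [0, 0, 0], 0.9], [[0, 0, 0.5], [0, 0, 0], 0.9], [[0, 0, 0.4], [0, 0, 0], 0.9], [[0, 0, 0.28], [0, 0, 0], 0.9], [[0, 0, 0], [0, 0, 0], 0.9], [[0, 0, 0], [0, 0, 0], 0.9]]'

```text
clock: 24.92
position: [0.5615, -0.0368, 0.1388]
tool_rot: [-1.571, 0.001, -2.532]
force: [0.3, 0.2, -1.2]
grip_width: 0.0152
finger_force: 59.0
```

```bash
python3 - <<'E'
from mk import *
az=-55;R=lev(az);M=R.as_matrix();F=np.array([.6385,-.1505,.14])-M[:,2]*(.023+.034+.08)-.001*M[:,0]+.001*M[:,1]
go("fin");delta(F,R)
E
```

```text
side 59 tip z_t 0.07864599243413972
   0.027 (array([-0.0082, -0.0127,  0.028 ]), array([-0.0009,  0.003 ,  0.0396]), array([-0.0039, -0.0057,  0.0367]), 7)
   0.04 (array([-0.0075, -0.0092,  0.0406]), array([0.0051, 0.0019, 0.0545]), array([-0.0029, -0.0047,  0.0474]), 21)
   0.055 (array([-0.0071, -0.011 ,  0.0561]), array([0.0064, 0.0035, 0.0786]), array([-0.0021, -0.0056,  0.0636]), 21)
  crop origin 206 98
top 156 tip z_t 0.08083158138272424
   0.027 (array([-0.0114, -0.012 ,  0.0276]), array([0.0114, 0.0004, 0.0397]), array([ 0.0008, -0.0064,  0.0339]), 34)
   0.04 (array([-0.007 , -0.0102,  0.0402]), array([ 0.0086, -0.    ,  0.0549]), array([ 0.001 , -0.0057,  0.0475]), 44)
   0.055 (array([-0.0069, -0.0104,  0.055 ]), array([0.009 , 0.0014, 0.0808]), array([ 0.001 , -0.005 ,  0.0659]), 62)
  crop origin 271 122
25.025 q [-0.524, 1.1023, -0.1628, 2.1169, 1.5716, 1.7161, -0.0723] [0.5615, -0.0367, 0.1388] [-1.5711, 0.0009, -2.5323] shift units [ 0.05 -0.01  0.02] turn units [ 0.   -0.01 -0.01]
```

View pics/fin.png

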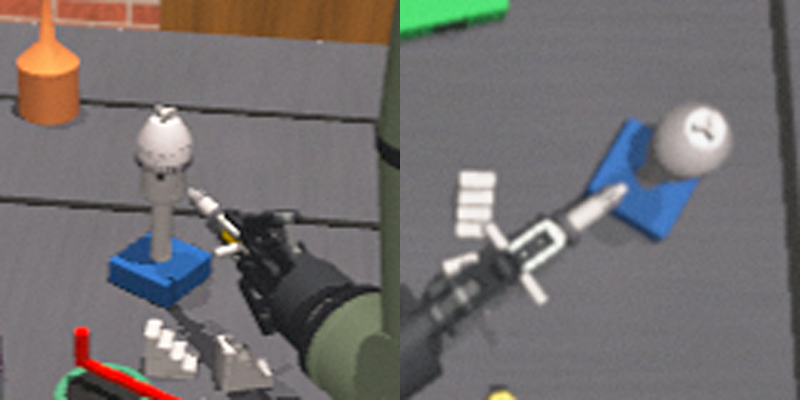

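The key is level: its tip at (193,193) in the left view and (622,190) in the right view points at the chuck with a gap of about 34 mm. The lever is still open and the blocks have not moved. Handing in.

```bash
python3 -c "
from workcell import bot
print(bot.job_done())"
```

```text
the job is handed in; nothing more can be done
None
```

The job is handed in at about 25 s on the clock: the lever is at about 1.4 rad, and the gripper holds the key level at about 140 mm height, its tip pointing at the chuck axis about 34 mm short of the surface; nothing else looked disturbed in the pictures.

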